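Index the die turret to the fourth die

ROBOT

A 6-joint arm with a two-finger parallel gripper is mounted at the origin on the work surface. World frame = base frame: x ahead of the robot, y to its left, z up, the work surface at z = 0. Lengths are in mm, angles in rad, forces in N, time in s.
With the tool pointing down it reaches from about 350 to 975 mm from the base axis. Payload 7.1 kg.
Tool frame: the origin (TCP) lies midway between the tips of the shut fingers; the grasp point (between the pads) lies 19 mm behind it (ctrl.hold_point_z is the distance from the TCP to the grasp point, in mm); x points along the fingers, y is the direction in which the jaws open and shut, and the axes are right-handed (so a half turn about x gives the same grasp; the last joint's range is limited). The gripper opens to 88 mm and grips with 3 to 60 N. Pads are 20 mm wide; open, the fingers measure 115 mm over their backs; the gripper's body (75 mm by 178 mm) begins 61 mm behind the grasp point.
Start: joints at [-1.314, 0.423, 1.63, -0, 1.089, -0.019], TCP at [170.216, -601.358, 222.675] pointing down, gripper open.
Joint ranges: [-3, 3], [-0.9, 2.11], [0.09, 2.58], [-1.31, 4.45], [0.11, 2.69], [-2.54, 2.54]. Speed limits (rad/s): [2.39, 2.39, 3.01, 3.14, 3.14, 3.14].

INTERFACE

Orientations are given as a rotation vector (axis times angle).
In Python, from workcell import ctrl, get_image, calibration gives the robot as it stands.
- The arm moves only by the tool move_arm, never from a script. Its argument "rows" is a list of rows, each a list of 5 numbers: the shift along the world's x, y, z in mm, then the turn about the world's z in rad, then the closure, from -1 (fully open) to 1 (shut). In form: [[tx, ty, tz, roll, jaw], ...]. A call has 1 to 12 rows; each row is the pose to reach, as a shift and turn from the pose measured when the call began; what a row does not reach only later rows make up. A row lasts 1/8 s, in which the tool goes at most 62.5 mm and 10.7 degrees, less where a joint would pass 70% of its speed; a pose out of reach is approached as far as the arm can. A call with a gripper value outside its range is refused whole. The fingers move at their own pace and stop on an object; the grip force is fixed at half the most. Time passes only in rows, so rows that repeat a pose let the fingers close. It gives the time, the measured TCP pose, the force and the opening at its end, in the units of the state.
- ctrl.get_obs(): the state, without advancing time (a new reading comes with each control period).
- get_image(name): name is "scene" or "top"; returns the picture (420x560x3 uint8, blue, green, red); there is no depth.
- calibration(name): a dict with "fx", "fy", "cx", "cy" (pixels), "D" ([k1, k2, p1, p2, k3] as OpenCV has them; the pictures are not rectified), "view" (4x4, takes a point from world to camera coordinates). Camera axes: x right, y up, looking along -z (the intrinsics and any distortion apply to the point x, -y, -z); pixel columns grow to the right and rows downward; lengths in mm; the calibration is good to about 2 mm. A picture is of the moment at which its call begins. calibration takes no time and is no camera call.
- ctrl.close_job(): hands the job in, once; it reports no verdict.
The state is a dict: "t": time; "qpos": joint angles; "qvel": joint speeds; "joint_torque": joint torques, N m; "ee_pos": TCP position; "orientation": TCP orientation; "ft_force": force on the tool from outside, world axes, zero at the start; "moment": the same for the moment, N m; "width": finger opening in mm.
Only numpy, scipy, OpenCV 4.12 (cv2) and the standard library are available. Lean on these libraries where they do the work, as an engineer would, in place of code of your own. Each camera call takes 0.05 s, during which the arm holds its last target.

TASK

On the goldsmith's bench stands a click-stop die turret. Turn it by its black handle so that the fourth die after the red one, counting clockwise as seen from above (the die next to the red one is the first), stands under the yellow-capped ram and the turret rests there in its click, then let go. Leave the hammer and the blue dish where they are.

Things in the scene. Friction and masses are not known exactly. Their poses are not given: they have to be found in the camera images.
- turret (a joint): angle (rad) of the turret, a metal disc 140 mm wide with 15 dies (one red, others dark) 24 degrees apart on a 55 mm radius. 0 = red die under the ram; grows turning anticlockwise seen from above: each 0.419 (one click) brings the next die clockwise of the red one under the ram. A spring pulls it into the nearest click, 0.1 N m to pass one. Starts 1 to 3 clicks past red. Stops at -0.15, 6.0.
- turret_grip (a point): centre of the black bar handle on the turret's upright axis, 102 mm above the bench; turns with the turret. The bar is 56 mm long along this frame's x, 16 mm thick along y, 40 mm tall, on an 18 mm stem; z is up. Die tips are 56 mm above the bench. A green arm fixed at one side of the turret holds the ram over the die ring; its yellow cap, 55 mm from the axis, is 82 mm above the bench.
- hammer: bystander: a loose hammer 240 mm long lying on the bench beside the turret, handle along its x; origin on its underside
- dish: bystander: a loose blue ceramic dish, 90 mm across and 30 mm high, beside the turret; origin at the centre of its underside
Not all that is in view belongs to the job. There is more than one size of the part that bears turret; the job needs the largest.

How it is judged (in metres and radians):
At the end, for the whole second after the job is handed in: The fourth die clockwise from the red one is under the ram (turret at 1.676 rad within 0.175 rad, 10 degrees) and at rest, the hammer and the dish within 30 mm of where they started (value of joint turret between 1.501 and 1.85 rad and velocity of joint turret between -0.1 and 0.1 rad/s and distance of each of hammer, dish from where it was at the start of the episode below 0.03 m); the robot touches nothing.
It fails at once if the hammer is moved from its place (distance of hammer from where it was at the start of the episode above 0.03 m).
It fails at once if the dish is moved from its place (distance of dish from where it was at the start of the episode above 0.03 m).
It also fails if it takes over 32 s, if anything falls off the work surface, if the arm or the gripper's body presses on something with over 40 N, if the wrist force passes 120 N, or if a joint passes its speed limit or range.

## Working session

There is one attempt and no reset: what is moved stays moved. The work goes in short steps, Python scripts to look and compute and a tool call to move; the robot and the scene stay as the last step left them, time stands still between calls to the robot, and variables do not carry over. Pictures are saved under pics/ and viewed, and the job is handed in when it is done.

Besides the shell and the picture viewer there is one more tool, called after ">>>" as a command line: name --pt "numbers of a row" for each row, then --argument value for the rest. move_arm: Moves the arm, as the interface text tells. Its arguments: {"type":"object","properties":{"rows":{"type":"array"}},"required":["rows"]}

```bash
mkdir -p pics; python3 - <<'E'
from workcell import ctrl,get_image,calibration
import cv2,numpy as np
for n in("scene","top"):
    im=get_image(n);cv2.imwrite(f"pics/{n}0.png",im)
    c=calibration(n);print(n,c["fx"],c["fy"],c["cx"],c["cy"],c["D"],np.round(c["view"],3).tolist())
print(ctrl.get_obs(),ctrl.hold_point_z)
E
```

```text
scene 423.230690115066 423.230690115066 283.62801950117364 209.20518752555404 [-0.08446529  0.          0.          0.          0.        ] [[0.846, 0.533, 0.004, -524.478], [-0.465, 0.734, 0.494, 183.426], [0.261, -0.42, 0.869, -1272.986], [0.0, 0.0, 0.0, 1.0]]
top 479.88079902328855 479.88079902328855 280.6503244068134 207.45987683448993 [-0.13124998  0.          0.          0.          0.        ] [[-0.003, -1.0, 0.01, 63.815], [0.989, -0.001, 0.149, -586.054], [-0.149, 0.01, 0.989, -1014.07], [0.0, 0.0, 0.0, 1.0]]
{'t': 0.1, 'qpos': array([-1.31400962e+00,  4.23766188e-01,  1.63059496e+00, -1.56398668e-07,
        1.08855852e+00, -1.90011342e-02]), 'qvel': array([ 4.70169672e-04, -8.06700054e-05, -1.95839295e-03, -2.91433818e-04,
       -1.01974793e-03, -3.03493396e-04]), 'joint_torque': array([-3.66700542e-04, -5.45613241e+01, -2.74325019e+01,  6.44452544e-02,
        1.87877723e-02, -3.02394551e-05]), 'ee_pos': array([ 170.09210703, -600.9081536 ,  221.98562577]), 'orientation': array([ 2.07420489,  0.2892497 , -2.07453482]), 'ft_force': array([ 0.65938029, -0.06124148,  0.3601956 ]), 'moment': array([-0.06649746,  0.01370484,  0.01908104]), 'width': 87.99155676614905} 18.700000000000003
```

View pics/scene0.png

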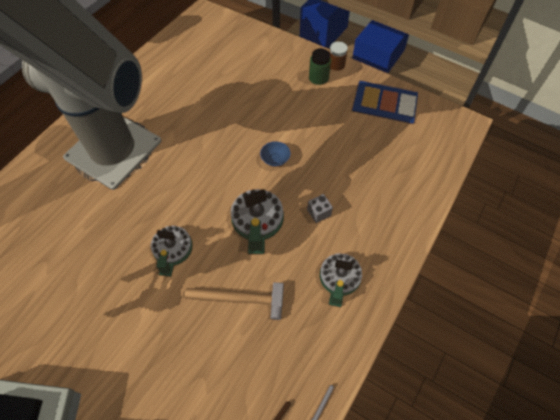

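View pics/top0.png

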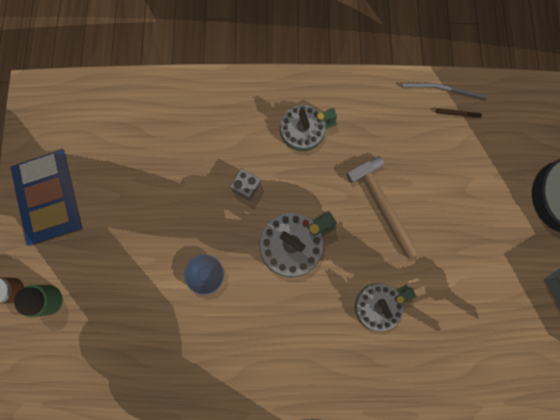

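Three turrets could be taken for the target, at top-view pixels (292,245), (303,127) and (380,307). The one at (292,245) looks largest. The dish is at (204,274) and the hammer at about (385,205). I'll crop in close and measure.

```bash
cat > h.py <<'E'
import numpy as np,cv2
from workcell import ctrl,get_image,calibration
def ray(n,uv):
    c=calibration(n);K=np.array([[c["fx"],0,c["cx"]],[0,c["fy"],c["cy"]],[0,0,1]])
    p=cv2.undistortPoints(np.array([[uv]],float),K,np.array(c["D"]))[0,0]
    V=np.array(c["view"]);R=V[:3,:3];d=R.T@np.array([p[0],-p[1],-1]);o=-R.T@V[:3,3];return o,d
def onz(n,uv,z):
    o,d=ray(n,uv);return o+d*(z-o[2])/d[2]
def proj(n,P):
    c=calibration(n);K=np.array([[c["fx"],0,c["cx"]],[0,c["fy"],c["cy"]],[0,0,1]])
    V=np.array(c["view"]);q=np.array(P,float).reshape(-1,3)@V[:3,:3].T+V[:3,3]
    q=q*[1,-1,-1];return cv2.projectPoints(q,np.zeros(3),np.zeros(3),K,np.array(c["D"]))[0][:,0]
E
python3 - <<'E'
from h import *
a=cv2.imread("pics/top0.png")[195:295,240:345];b=cv2.imread("pics/scene0.png")[175:260,215:305]
a=cv2.resize(a,(400,380),interpolation=cv2.INTER_CUBIC);b=cv2.resize(b,(400,380),interpolation=cv2.INTER_CUBIC)
cv2.imwrite("pics/crop0.png",cv2.convertScaleAbs(np.hstack([a,b]),alpha=1.6))
E
```

```text
(no output)
```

View pics/crop0.png

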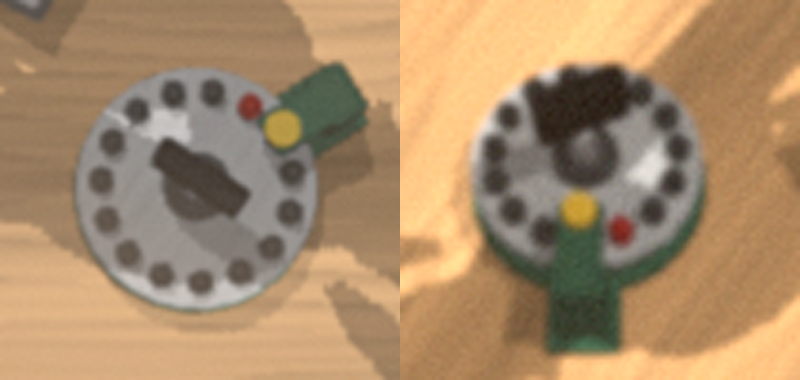

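```bash
python3 - <<'E'
from h import *
f=lambda u,v:(240+u/3.81,195+v/3.8)
D=[(250,106),(213,92),(174,94),(137,109),(112,141),(101,180),(106,219),(127,254),(161,275),(201,282),(239,271),(271,247),(289,212),(292,171)]
P=np.array([onz("top",f(*d),56)[:2] for d in D])
A=np.c_[2*P,np.ones(len(P))];s=np.linalg.lstsq(A,(P**2).sum(1),rcond=None)[0];c=s[:2]
print("centre",c,"r",np.sqrt(s[2]+c@c))
ang=np.unwrap(np.arctan2(*(P-c).T[::-1]));print(np.round(np.degrees(ang),1))
cap=onz("top",f(284,129),82)[:2]-c;print("cap",cap,np.hypot(*cap),np.degrees(np.arctan2(cap[1],cap[0])))
g=calibration
# bar top z=122 by mask
im=cv2.imread("pics/top0.png");hs=[f(*p) for p in[(168,138),(153,162),(235,218),(249,195)]]
B=np.array([onz("top",h,122)[:2] for h in hs]);m=B.mean(0);print("bar corners",B.round(1),m)
v=(B[2]+B[3]-B[0]-B[1]);print("bar ang",np.degrees(np.arctan2(v[1],v[0])),np.hypot(*v)/2)
# second view
print("scene dies ctr check", proj("scene",[*c,102]),proj("scene",[*(c+cap),82]), [215+180/4.444,175+210/4.47])
for n,uv in(("dish",(204,274)),("h1",(366,170)),("h2",(412,256)),("st",(246,183))):print(n,onz("top",uv,15)[:2]-c)
o=ctrl.get_obs();from scipy.spatial.transform import Rotation as R
print(R.from_rotvec(o["orientation"]).as_matrix().round(3))
E
```

```text
centre [505.0190543   39.46033233] r 54.46769021278991
[-34.1 -10.3  13.5  37.5  62.   86.6 110.2 134.5 158.1 182.3 206.1 230.1
 253.8 278.5]
cap [ 29.39031027 -47.85634174] 56.16066044700101 -58.44440955235699
bar corners [[525.5  56.6]
 [512.7  64.6]
 [482.9  21.4]
 [495.   13.8]] [504.03553784  39.11443683]
bar ang -125.04358259893783 52.55669200476434
scene dies ctr check [[253.58623441 198.17035586]] [[252.99566468 221.51825087]] [255.50405040504052, 221.9798657718121]
dish [-64.21334912 194.05769764]
h1 [ 172.60195104 -174.20321458]
h2 [ -25.91981647 -273.85665432]
st [142.00551954 101.85852273]
[[-0.     0.272 -0.962]
 [ 0.001 -0.962 -0.272]
 [-1.    -0.001 -0.   ]]
```

The target is the turret at about (505, 39) mm. Its ring radius measures 54.5 mm, and there are 14 visible dies plus the one hidden under the ram. The red die sits 24° anticlockwise of the ram, so the turret is at click 1 and needs three more clicks (+72°, anticlockwise). The bar lies at about 55°, so the jaws should be at about −35°. That means rolling +0.68 on the approach.

>>> move_arm --pt "28 53 0 0.06 0.1" --pt "56 107 0 0.12 0.1" --pt "84 160 0 0.18 0.1" --pt "112 213 0 0.24 0.1" --pt "140 267 0 0.3 0.1" --pt "167 320 0 0.36 0.1" --pt "195 373 0 0.42 0.1" --pt "223 427 0 0.5 0.1" --pt "251 480 0 0.56 0.1" --pt "279 533 0 0.62 0.1" --pt "307 587 0 0.68 0.1" --pt "334 640 0 0.68 0.1"

```text
t: 1.6
ee_pos: [504.6, 41.1, 221.9]
orientation: [1.645, 0.855, -1.646]
ft_force: [0.7, -0.8, -0.1]
width: 39.7
```

```bash
cat > s.py <<'E'
from h import *
from scipy.spatial.transform import Rotation as R
o=ctrl.get_obs();y=R.from_rotvec(o["orientation"]).as_matrix()[:,1]
print(o["t"],o["ee_pos"].round(1),"jaw deg",np.degrees(np.arctan2(y[1],y[0])).round(2),"w",o["width"],o["ft_force"].round(1),o["moment"].round(2))
E
python3 s.py
```

```text
1.6 [504.6  41.1 221.9] jaw deg -35.18 w 39.6793373462494 [ 0.7 -0.8 -0.1] [-0.1  -0.03 -0.01]
```

>>> move_arm --pt "0 -2 -30 0 0.1" --pt "0 -2 -70 0 0.1" --pt "0 -2 -80 0 0.1" --pt "0 -2 -80 0 0.1"

```text
t: 2.1
ee_pos: [504.4, 39.0, 141.8]
orientation: [1.644, 0.855, -1.648]
ft_force: [-0.3, 0.1, 0.6]
width: 39.5
```

```bash
python3 s.py; python3 - <<'E'
from h import *
L=[]
for n in("top","scene"):
    im=get_image(n)
    u,v=proj(n,[505,39,110])[0].astype(int)
    L.append(cv2.resize(im[v-50:v+50,u-50:u+50],(400,400),interpolation=cv2.INTER_CUBIC))
cv2.imwrite("pics/a1.png",cv2.convertScaleAbs(np.hstack(L),alpha=1.6))
E
```

```text
2.1 [504.4  39.  141.8] jaw deg -35.19 w 39.516475601903124 [-0.3  0.1  0.6] [ 0.01 -0.02  0.04]
```

View pics/a1.png

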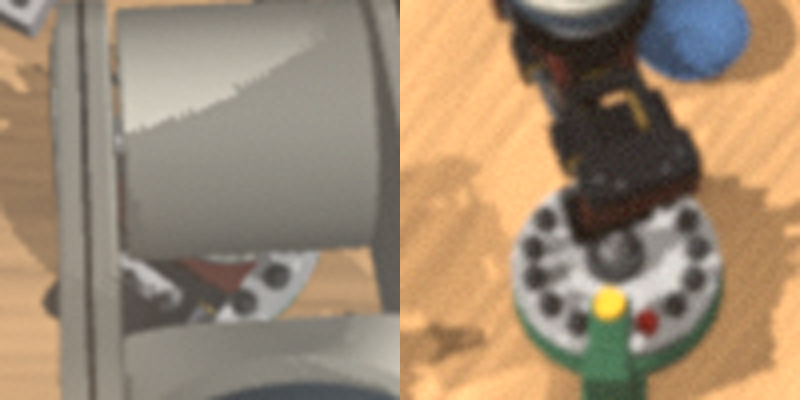

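In the scene crop, the gripper is over the bar. The red die is still at crop (648,322), just beside the yellow cap at (610,303). The arm hides the turret in the top view. I'll descend and grip.

>>> move_arm --pt "0 0 -20 0 0.1" --pt "0 0 -40 0 0.1" --pt "0 0 -48 0 0.1" --pt "0 0 -48 0 0.1"

```text
t: 2.7
ee_pos: [505.8, 38.8, 95.5]
orientation: [1.647, 0.853, -1.645]
ft_force: [0.1, 0.5, 0.7]
width: 39.5
```

```bash
python3 s.py
```

```text
2.7 [505.8  38.8  95.5] jaw deg -35.22 w 39.50164230601819 [0.1 0.5 0.7] [-0.   -0.04  0.02]
```

>>> move_arm --pt "0 0 0 0 0.6" --pt "0 0 0 0 1" --pt "0 0 0 0 1" --pt "0 0 0 0 1" --pt "0 0 0 0 1"

```text
t: 3.32
ee_pos: [506.4, 38.7, 96.0]
orientation: [1.648, 0.852, -1.643]
ft_force: [0.4, -2.2, 5.3]
width: 15.8
```

```bash
python3 s.py
```

```text
3.325 [506.4  38.7  96. ] jaw deg -35.19 w 15.848425410169249 [ 0.4 -2.2  5.3] [-0.42 -0.08  0.2 ]
```

Gripped at 15.8 mm with small forces. I'll turn in two stages.

>>> move_arm --pt "0 0 0 0.08 1" --pt "0 0 0 0.16 1" --pt "0 0 0 0.24 1" --pt "0 0 0 0.32 1" --pt "0 0 0 0.4 1" --pt "0 0 0 0.42 1" --pt "0 0 0 0.42 1"

```text
t: 4.2
ee_pos: [507.2, 38.4, 96.1]
orientation: [1.354, 1.109, -1.348]
ft_force: [4.3, -3.3, -1.2]
width: 15.5
```

```bash
python3 s.py
```

```text
4.2 [507.2  38.4  96.1] jaw deg -11.16 w 15.483190953680277 [ 4.3 -3.3 -1.2] [-0.69 -0.44  0.13]
```

>>> move_arm --pt "-1 0 0 0.08 1" --pt "-1.5 0.5 0 0.16 1" --pt "-1.5 0.5 0 0.24 1" --pt "-1.5 0.5 0 0.32 1" --pt "-1.5 0.5 0 0.4 1" --pt "-1.5 0.5 0 0.48 1" --pt "-1.5 0.5 0 0.56 1" --pt "-1.5 0.5 0 0.64 1" --pt "-1.5 0.5 0 0.72 1" --pt "-1.5 0.5 0 0.8 1" --pt "-1.5 0.5 0 0.84 1" --pt "-1.5 0.5 0 0.84 1"

```text
t: 5.7
ee_pos: [508.8, 38.7, 96.1]
orientation: [0.726, 1.442, -0.717]
ft_force: [12.6, -2.7, -10.3]
width: 16.1
```

```bash
python3 s.py; python3 - <<'E'
from h import *
L=[]
for n in("top","scene"):
    im=get_image(n)
    u,v=proj(n,[505,39,80])[0].astype(int)
    L.append(cv2.resize(im[v-50:v+50,u-50:u+50],(400,400),interpolation=cv2.INTER_CUBIC))
cv2.imwrite("pics/a2.png",cv2.convertScaleAbs(np.hstack(L),alpha=1.6))
E
```

```text
5.7 [508.8  38.7  96.1] jaw deg 36.97 w 16.1246027309604 [ 12.6  -2.7 -10.3] [-0.5  -1.57  0.2 ]
```

View pics/a2.png

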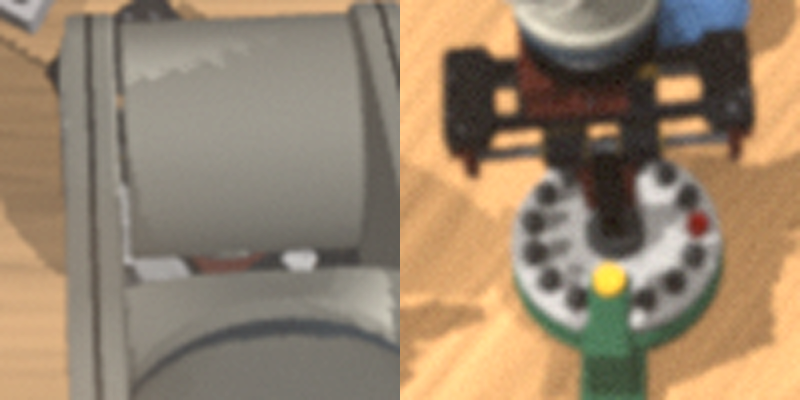

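The scene crop shows the red die at (698,223), then dies at (695,257), (675,283) and (645,298). The next one, the fourth, is under the yellow cap at (610,280). I'll release and lift.

>>> move_arm --pt "-1 0 0 0 0.6" --pt "-2 0 0 0 0.2" --pt "-2 0 0 0 0.1" --pt "-2 0 0 0 0.1" --pt "-2 0 0 0 0.1" --pt "-2 0 30 0 0.1" --pt "-2 0 70 0 0.1" --pt "-2 0 120 0 0.1" --pt "-2 0 150 0 0.1" --pt "-2 -50 150 0 0.1" --pt "-2 -110 150 0 0.1" --pt "-2 -170 150 0 0.1"

```text
t: 7.3
ee_pos: [506.6, -132.7, 246.4]
orientation: [0.726, 1.442, -0.716]
ft_force: [1.0, -0.5, -0.2]
width: 39.3
```

>>> move_arm --pt "0 -60 0 0 0.1" --pt "0 -120 0 0 0.1" --pt "0 -180 0 0 0.1" --pt "0 -180 0 0 0.1" --pt "0 -180 0 0 0.1"

```text
t: 7.92
ee_pos: [506.2, -312.2, 246.1]
orientation: [0.727, 1.443, -0.717]
ft_force: [0.1, 0.4, -1.0]
width: 39.6
```

```bash
python3 s.py; python3 - <<'E'
from h import *
L=[]
for n in("top","scene"):
    im=get_image(n);cv2.imwrite(f"pics/{n}3.png",im)
    u,v=proj(n,[505,39,60])[0].astype(int)
    L.append(cv2.resize(im[v-50:v+50,u-50:u+50],(400,400),interpolation=cv2.INTER_CUBIC))
    m=cv2.inRange(cv2.cvtColor(im,cv2.COLOR_BGR2HSV),(100,80,40),(125,255,255))
    i0=cv2.imread(f"pics/{n}0.png");m0=cv2.inRange(cv2.cvtColor(i0,cv2.COLOR_BGR2HSV),(100,80,40),(125,255,255))
    w=proj(n,[441,233,15])[0];
    for q in(m0,m):
        z=np.zeros_like(q);cv2.circle(z,tuple(int(t) for t in w),35,255,-1);M=cv2.moments(q&z,True);print(n,"dish px",M["m10"]/max(M["m00"],1),M["m01"]/max(M["m00"],1),M["m00"])
cv2.imwrite("pics/a3.png",cv2.convertScaleAbs(np.hstack(L),alpha=1.6))
E
```

```text
7.925 [ 506.2 -312.2  246.1] jaw deg 36.96 w 39.64491837530923 [ 0.1  0.4 -1. ] [-0.06 -0.07 -0.01]
top dish px 192.140625 272.546875 128.0
top dish px 192.9047619047619 271.2857142857143 21.0
scene dish px 277.3703703703704 152.3994708994709 378.0
scene dish px 277.96774193548384 152.21700879765396 341.0
```

View pics/a3.png

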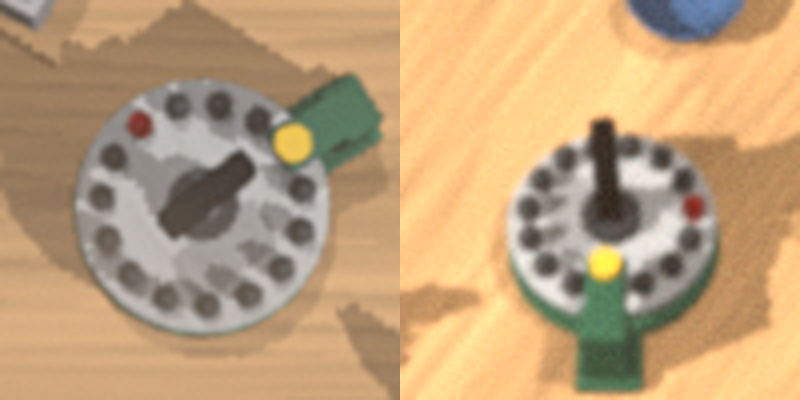

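View pics/scene3.png

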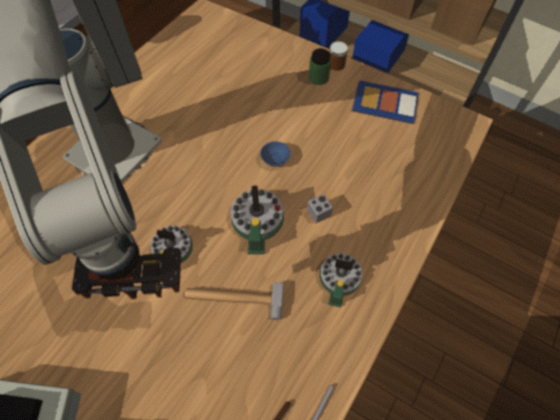

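In the top crop, the red die is at (139,124), followed clockwise by dies at (178,105), (219,104) and (259,121). The fourth is hidden under the cap at (293,144). The dish (276,153) and hammer (235,297) are unmoved in the scene view, and the arm is clear.

```bash
python3 - <<'E'
from workcell import ctrl
print(ctrl.close_job())
E
```

```text
the job is handed in; nothing more can be done
None
```

I turned the largest turret three clicks anticlockwise by its black handle, from click 1 to click 4. Then I let go, moved the arm clear and handed the job in at about 8 s.

**Turret:** in the last top and scene pictures, three dies stand between the red die and the ram, with the fourth under the yellow cap. I judged this by counting dies in the pictures and did not re-measure the final angle. The gripper had turned 72.2° while holding the handle, against 72° for three clicks.

**Hammer and dish:** the dish is within about 1 px of its starting position in the scene picture. In the top picture it also shifted little, but changed shadow left too few blue pixels for that to be a good check. I compared the hammer by eye only, and it looks unmoved.

**Forces:** the wrist force was about 17 N at the end of the turn, the highest I read, with the gripper about 3–4 mm off the turret axis by then. It was back near zero after release.

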